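# Clamp a plaster cast with the tab-lock knob

## Robot

A 6-joint arm with a two-finger parallel gripper is mounted at the origin on the work surface. World frame = base frame: x ahead of the robot, y to its left, z up, the work surface at z = 0. Lengths are in m, angles in degrees, forces in N, time in s.
With the tool pointing down it reaches from about 0.375 to 0.9 m from the base axis. Payload 3.1 kg.
Tool frame: the origin (TCP) lies at the very end of the fingers, on their centre line; the grasp point (between the pads) lies 19 mm behind it; z points along the fingers, y is the line along which they close (so a half turn about z gives the same grasp; the last joint's range is limited). The gripper opens to 85 mm and grips with 20 to 120 N. Pads are 22 mm wide; open, the fingers measure 114 mm over their backs; the gripper's body (76 mm by 85 mm) begins 54 mm behind the grasp point. The pads swing forward as they close: fully open they stand 13 mm farther back than shut.
Start: joints at [-83.394, 30.224, 82.088, -0, 67.689, -10.227], TCP at [0.181, -0.598, 0.231] pointing down, gripper open.
Joint ranges: [-176.69, 176.69], [-43.24, 126.21], [12.49, 139.97], [-82, 262], [0, 151.66], [-163.58, 163.58]. Speed limits (degrees/s): [159.86, 159.86, 180, 180, 180, 180].

## Interface

Orientations are given as [roll, pitch, yaw] about the fixed x, y, z axes, in that order (R = Rz(yaw) Ry(pitch) Rx(roll)).
In Python, from bench import bot, cams gives the robot as it stands.
- The arm moves only by the shell command python3 -m crank 'ROWS' [FORCE]. ROWS is JSON, a list of rows, each a list of 7 numbers: the shift along the tool's x, y, z in units of 25 mm (1.0 is 25 mm), then the turn, a rotation vector about the tool's x, y, z in units of 180 degrees (1.0 is 180 degrees), then the opening, from -1 (shut) to 1 (fully open). A call has 1 to 8 rows; each row shifts and turns the commanded pose from where the row before left it, along the tool's axes as they then stand; what a row does not reach is not made up. A row lasts 1/12 s, in which the tool goes at most 41.7 mm and 7.16 degrees, less where a joint would pass 70% of its speed; a pose out of reach is approached as far as the arm can. A call with a number of a shift or a turn outside -1 to 1 is refused whole. A call with a gripper value outside its range is refused whole. The fingers move at their own pace and stop on an object; FORCE is the grip in N (left out, the last holds). Time passes only in rows, so rows that do not move let the fingers close. It gives the time, the measured TCP pose, the force, the opening and the grip force at its end, in the units of the state.
- bot.sense(): the state, without advancing time (a new reading comes with each control period).
- cams.get_image(name): name is "scene" or "top" or "wrist"; returns (picture, depth): 384x512x3 uint8, blue, green, red; 384x512 float32, m along the optical axis (not along the pixel's ray), 0 where there is no reading.
- cams.camera_params(name): a dict with "fx", "fy", "cx", "cy" (pixels), "camera_from_world" (4x4, takes a point from world to camera coordinates). Camera axes: x right, y down, z forward; pixel columns grow to the right and rows downward; lengths in m; the calibration is good to about 2 mm. A picture is of the moment at which its call begins: read the wrist's pose just before it. camera_params takes no time and is no camera call; for the wrist camera it gives the pose at the moment of the call.
- bot.close_job(): hands the job in; it is judged then, once.
The state is a dict: "time": time; "joint_pos": joint angles; "joint_vel": joint speeds; "joint_torque": joint torques, N m; "ee_pos": TCP position; "tool_rot": TCP orientation; "contact_force": force on the tool from outside, world axes, zero at the start; "torque": the same for the moment, N m; "grip_width": finger opening in m; "finger_force": force on a finger pad.
Only numpy, scipy, OpenCV 4.12 (cv2) and the standard library are available. Lean on these libraries where they do the work, as an engineer would, in place of code of your own. Each camera call takes 0.05 s, during which the arm holds its last target. There are 200 camera calls.

## Task

Clamp the plaster cast in the model clamp: pinch both release tabs of the knob, turn it clockwise until the cast is hard against the backstop and the sprung rubber pad is pressed in about half of its 7 mm, never squashing it to the bottom. Then let go of the tabs so that both spring fully out and lock the knob with the cast still held; leave the other things on the bench alone.

Things in the scene. Friction and masses are not known exactly. Their poses are not given: they have to be found in the camera images.
- knob_grip (a point): Centre of the clamp's tab-lock knob, on its upright axis, half-way up its two finger tabs, 86 mm above the bench. z up; x runs through tab A (tab B on -x) and turns with the knob. The tabs are flat upright plates facing outwards, 22 mm wide, 66 to 98 mm above the bench; over their outer faces they measure 60 mm at rest and 46 mm when both are pressed right in.
- knob_top (a point): Centre of the knob's round cap, 39 mm in diameter, 108 mm above the bench: the highest part of the clamp. A dark bar on it runs from tab to tab. Axes as at knob_grip.
- drum_top (a point): Centre of the top of the fixed metal drum under the knob (104 mm across, 50 mm above the bench). A ring of upright steel pins on it, on a circle of 90 mm diameter, reaches 62 mm above the bench; fingertips must stay above that. All else around the knob is lower. y is the closing direction, from knob to cast.
- knob (a joint): Knob angle, rad: 0 fully open, grows CLOCKWISE seen from above (closing), up to 1.6. Each rad moves the jaw 14 mm. To turn it takes about 0.03 N m, plus 0.08 per rad/s, plus 0.014 N m per N of clamping force. Locked while either tab's tooth is between the pins (a place every 8 degrees). On release the load winds it back up to one place until the teeth drop in, losing up to 12 N.
- tab_a (a joint): How far tab A is pressed in towards the knob's axis, m: 0 out, 0.007 right in. Sprung outwards: 3 N at 0, 6.5 N at 0.007. Its tooth is clear of the pins from 0.0036 on; a pinch that is off-centre presses one tab in before the other.
- tab_b (a joint): The same for tab B, on the opposite side of the knob.
- jaw: Moving jaw, a metal block 56 mm wide sliding on the bed away from the knob. Origin: on the knob's axis at bed height (20 mm) when the knob is at 0; y is the closing direction. Before the block a dark rubber pad, 56 x 22 mm, stands on a spring: 5 N per mm, bottoms at 7 mm. Unpressed, the pad's face is 96 mm from this origin along y.
- model: Plaster dental cast, 60 mm wide, 45 mm along the closing direction (its y), 31 mm high, 120 to 200 g, loose on the bed between pad and backstop. Origin at the centre of its underside. The pad pushes it along the bed (1 to 2 N) until it meets the backstop; only then does the force build up.
- bed (a point): On the grey bed plate (110 x 245 mm, top 20 mm above the bench, fixed), 121 mm from the knob's axis along the closing direction (y), about where the cast stands. Beyond the cast is a plain metal backstop, set by hand and not measured: from knob 0 the jaw goes 3.5 to 16 mm before the cast is hard against it.
- spare_model: Bystander, leave alone: second plaster cast, on the bench. Origin at the centre of its underside.
- bowl: Bystander, leave alone: round mixing bowl, 110 mm across, 60 mm high, on the bench. Origin at the centre of its underside.
- spatula: Bystander, leave alone: mixing spatula, 200 mm long, lying flat, on the bench. Origin at the centre of its underside.
- jar: Bystander, leave alone: small squat jar, 50 mm across, 60 mm high, on the bench. Origin at the centre of its underside.
- liquid: Bystander, leave alone: bottle, 44 mm across, 110 mm high, on the bench. Origin at the centre of its underside.
- case_tray: Bystander, leave alone: open shallow tray 160 x 220 x 35 mm, on the bench. Origin at the centre of its underside.
- bur_block: Bystander, leave alone: metal block 50 x 80 x 20 mm with upright burs, 46 mm high in all, on the bench. Origin at the centre of its underside.
Not all that is in view belongs to the job. Leave any purple look-alike of the model alone.

How it is judged:
By the outcome, as a careful person would: the job done as asked, in the order asked, and still so for the second after the job is handed in, with the robot touching nothing.
It also fails if it takes over 48 s, if anything falls off the work surface, if the arm or the gripper's body presses on something with over 40 N, if the wrist force passes 120 N, or if a joint passes its speed limit or range.

## Working session

There is one attempt and no reset: what is moved stays moved. The work goes in short steps, Python scripts to look and compute and a shell command to move; the robot and the scene stay as the last step left them, time stands still between calls to the robot, and variables do not carry over. Pictures are saved under pics/ and viewed, at most 10 in all, crops included, and the job is handed in when it is done.

```bash
mkdir -p pics; ls; cat > h.py <<'E'
import numpy as np,cv2
from bench import bot,cams
from scipy.spatial.transform import Rotation as R
def snap(n,f):
    p=cams.camera_params(n); im,d=cams.get_image(n); cv2.imwrite(f'pics/{f}.png',im); np.savez(f'pics/{f}.npz',d=d,T=p['camera_from_world'],K=[p['fx'],p['fy'],p['cx'],p['cy']]); return im,d
def ray(f,u,v,z):
    a=np.load(f'pics/{f}.npz');fx,fy,cx,cy=a['K'];W=np.linalg.inv(a['T']);d=W[:3,:3]@[(u-cx)/fx,(v-cy)/fy,1];o=W[:3,3];return o+d*(z-o[2])/d[2]
def dep(f,u,v):
    a=np.load(f'pics/{f}.npz');fx,fy,cx,cy=a['K'];W=np.linalg.inv(a['T']);z=a['d'][v,u];return (W@[(u-cx)/fx*z,(v-cy)/fy*z,z,1])[:3]
E
python3 - <<'E'
from h import *
print(bot.sense())
a,_=snap('top','t0');b,_=snap('scene','s0')
cv2.imwrite('pics/both.png',cv2.resize(np.vstack([a,b]),(800,1200))[:1200] if 0 else np.hstack([a,b])[:, :])
E
```

```text
pics
{'time': 0.0, 'joint_pos': array([-8.33933415e+01,  3.02764945e+01,  8.21580984e+01,  9.82036009e-04,
        6.76899631e+01, -1.02263545e+01]), 'joint_vel': array([-0.09937091,  0.00361405, -0.03401696, -0.02808633,  0.02250438,
        0.02695519]), 'joint_torque': array([ 1.74280831e-03, -4.42343330e+01, -1.78026330e+01, -1.14474219e-04,
        8.41017027e-03,  3.21452262e-06]), 'ee_pos': array([ 0.18094663, -0.5974688 ,  0.23035063]), 'tool_rot': array([-1.79877584e+02, -2.30066259e-02,  1.68326147e+01]), 'contact_force': array([-0.24668064,  0.1969675 ,  0.51291326]), 'torque': array([-0.04035621,  0.01217617,  0.07231346]), 'finger_force': 0.0, 'grip_width': 0.08536142557273038}
```

View pics/t0.png

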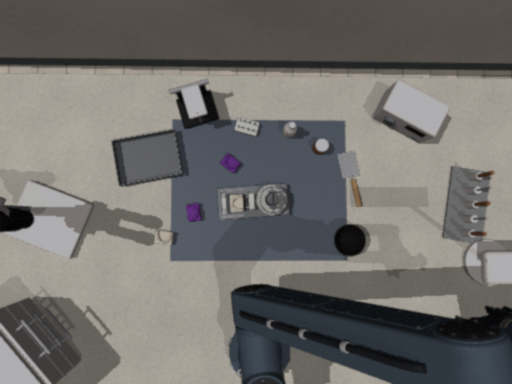

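The clamp is at about (255,201), with the knob at (272,200) and the cast to its left at (238,203). I'll enlarge that area.

```bash
python3 - <<'E'
from h import *
a=cv2.imread('pics/t0.png')[175:225,210:300]; cv2.imwrite('pics/c1.png',cv2.resize(a,None,fx=8,fy=8,interpolation=2))
for u,v,z in [(272,200,.108),(238,203,.05),(222,203,.02),(288,198,.02)]: print(u,v,ray('t0',u,v,z),dep('t0',u,v))
E
```

```text
272 200 [ 0.51062719 -0.03696973  0.108     ] [ 0.51045052 -0.03666577  0.11202534]
238 203 [0.50279841 0.07421625 0.05      ] [0.50305743 0.07432908 0.04274707]
222 203 [0.50378941 0.13012602 0.02      ] [0.50269833 0.12834361 0.05060461]
288 198 [ 0.52156427 -0.09956099  0.02      ] [ 0.52259251 -0.10203252 -0.00084214]
```

View pics/c1.png

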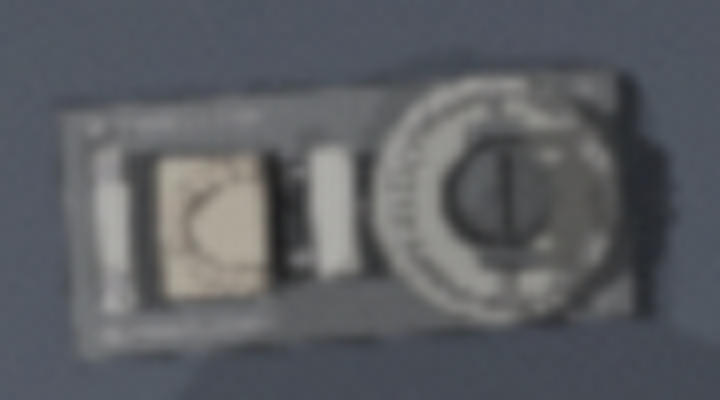

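```bash
A='' ; python3 -m crank '[[0.956,-0.883,0,0,0,0,1],[0.956,-0.883,0,0,0,0,1],[0.956,-0.883,0,0,0,0,1],[0.956,-0.883,0,0,0,0,1],[0.956,-0.883,0,0,0,0,1],[0.956,-0.883,0,0,0,0,1],[0.956,-0.883,0,0,0,0,1],[0.956,-0.883,0,0,0,0,1]]'
python3 -m crank '[[0.956,-0.883,0,0,0,0,1],[0.956,-0.883,0,0,0,0,1],[0.956,-0.883,0,0,0,0,1],[0.956,-0.883,0,0,0,0,1],[0.956,-0.883,0,0,0,0,1],[0.956,-0.883,0,0,0,0,1],[0.956,-0.883,0,0,0,0,1],[0.956,-0.883,0,0,0,0,1]]'
python3 -m crank '[[0.956,-0.883,0,0,0,0,1],[0.956,-0.883,0,0,0,0,1],[0.956,-0.883,0,0,0,0,1],[0.956,-0.883,0,0,0,0,1],[0,0,0,0,0,-0.037,1],[0,0,0,0,0,-0.037,1],[0,0,0,0,0,-0.037,1],[0,0,0,0,0,-0.037,1]]'
python3 -m crank '[[0,0,0,0,0,-0.037,1],[0,0,0,0,0,-0.037,1],[0,0,0,0,0,-0.037,1],[0,0,0,0,0,-0.037,1],[0,0,0,0,0,-0.037,1],[0,0,0,0,0,-0.037,1],[0,0,0,0,0,-0.037,1],[0,0,0,0,0,0,1]]'
python3 - <<'E'
from h import *
s=bot.sense();print(s['ee_pos'],s['tool_rot'],s['joint_pos'],s['contact_force'],s['torque'])
a,d=snap('wrist','w1');cv2.imwrite('pics/w1b.png',cv2.resize(a,(800,600)))
E
```

```text
time: 0.77
ee_pos: [0.3132, -0.3721, 0.231]
tool_rot: [-180.0, 0.0, 16.8]
contact_force: [0.7, 0.4, 0.9]
grip_width: 0.0854
finger_force: 0.0
time: 1.43
ee_pos: [0.4451, -0.1477, 0.2311]
tool_rot: [-180.0, 0.0, 16.8]
contact_force: [-0.3, -0.3, -0.7]
grip_width: 0.0852
finger_force: 0.0
time: 2.1
ee_pos: [0.5104, -0.0366, 0.2309]
tool_rot: [-179.9, 0.0, 43.9]
contact_force: [0.7, 0.0, 0.1]
grip_width: 0.0854
finger_force: 0.0
time: 2.77
ee_pos: [0.5104, -0.0371, 0.231]
tool_rot: [-180.0, -0.0, 90.2]
contact_force: [-0.8, 0.8, 0.0]
grip_width: 0.0856
finger_force: 0.0
[ 0.51038161 -0.03709715  0.23099316] [-1.79952752e+02 -1.43334218e-02  9.02020704e+01] [-1.66849636e+01  2.15751866e+01  9.81505081e+01 -1.09919374e-05
  6.03236797e+01 -1.68870345e+01] [-0.77122538  0.84067767  0.03488451] [-0.03316937  0.10075062 -0.02241151]
```

View pics/w1b.png

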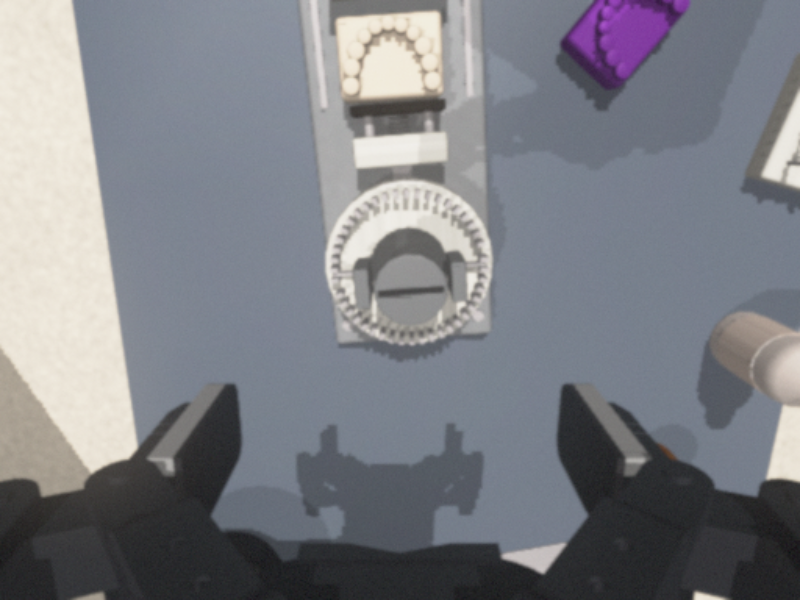

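The wrist picture (800x600) shows the cap at about (410,290) and the bar from (378,292) to (444,289). The tabs are at (361,284) and (459,276), and the pad is nearly touching the cast at (390,104).

```bash
python3 - <<'E'
from h import *
s=.64
r=lambda u,v,z:ray('w1',u*s,v*s,z)
print('cap',r(410.5,290.5,.108),'bar',r(444,289,.108)-r(378,292,.108))
print('drum',r(409,262,.05), 'cap w',r(372,290,.108)-r(449,290,.108))
for u,v in[(361,275),(459,270)]: print('tab',r(u,v,.098))
b=r(465,332-0,.02)
print('bed L',r(304,20,.02),r(338,340,.02),'R',r(484,100,.02),r(490,330,.02))
print('pad/cast',r(398,101,.05),'jaw',r(401,160,.05))
a=cv2.imread('pics/w1.png')[140:225,200:325];cv2.imwrite('pics/w1c.png',cv2.resize(a,None,fx=6,fy=6,interpolation=2))
E
```

```text
cap [ 0.51637211 -0.04071774  0.108     ] bar [0.03401891 0.00173335 0.        ]
drum [ 0.51660618 -0.03844908  0.05      ] cap w [-0.03969672 -0.00014982  0.        ]
tab [ 0.49025202 -0.03504454  0.098     ]
tab [ 0.54215954 -0.03212777  0.098     ]
bed L [0.45293489 0.10297137 0.02      ] [ 0.46767584 -0.10137875  0.02      ] R [0.56297042 0.05818155 0.02      ] [ 0.57436342 -0.09350187  0.02      ]
pad/cast [0.50950177 0.05534022 0.05      ] jaw [0.51136772 0.02271467 0.05      ]
```

View pics/w1c.png

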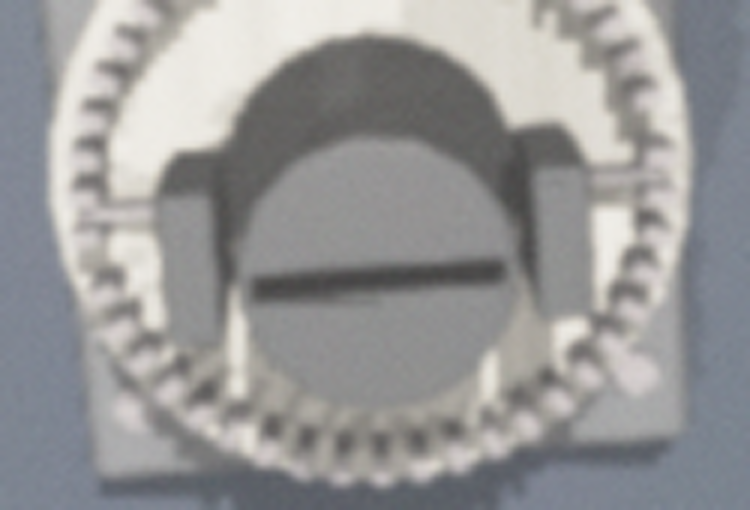

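```bash
python3 -m crank '[[-0.13,0.245,0,0,0,-0.024,1],[0,0,0.95,0,0,0,1],[0,0,0.95,0,0,0,1],[0,0,0.95,0,0,0,1],[0,0,0.95,0,0,0,1],[0,0,0,0,0,0,1],[0,0,0,0,0,0,1]]'
python3 - <<'E'
from h import *
s=bot.sense();print(s['ee_pos'],s['tool_rot'],s['contact_force'],s['torque'])
a,d=snap('wrist','w2');cv2.imwrite('pics/w2b.png',cv2.resize(a,(800,600)))
E
```

```text
time: 3.4
ee_pos: [0.5159, -0.0402, 0.1354]
tool_rot: [-179.8, -0.1, 94.3]
contact_force: [-0.3, -0.4, -0.3]
grip_width: 0.0852
finger_force: 0.0
[ 0.51592047 -0.04017857  0.13541317] [-1.79815101e+02 -7.21164469e-02  9.43036412e+01] [-0.25879877 -0.37345088 -0.33845326] [ 0.01277767 -0.01733778 -0.04521429]
```

View pics/w2b.png

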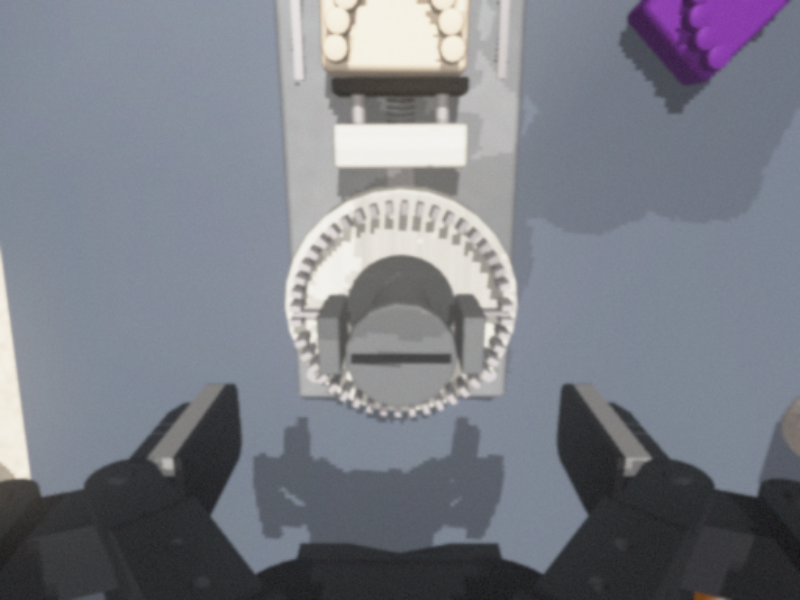

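The cap is at (401,354), centred between the fingers (240 and 560), and the bar is level at row 358.

```bash
python3 - <<'E'
from h import *
s=.64
print(ray('w2',401*s,355*s,.108),ray('w2',401*s,302*s,.05),ray('w2',344*s,355*s,.108)-ray('w2',458*s,355*s,.108))
g=cv2.imread('pics/w2.png');c=g[195:265,205:305];cv2.imwrite('pics/w2c.png',cv2.resize(c,None,fx=7,fy=7,interpolation=2))
E
```

```text
[ 0.51665792 -0.04030338  0.108     ] [ 0.51660042 -0.03864768  0.05      ] [-3.89598913e-02 -2.98160753e-03 -2.77555756e-17]
```

View pics/w2c.png

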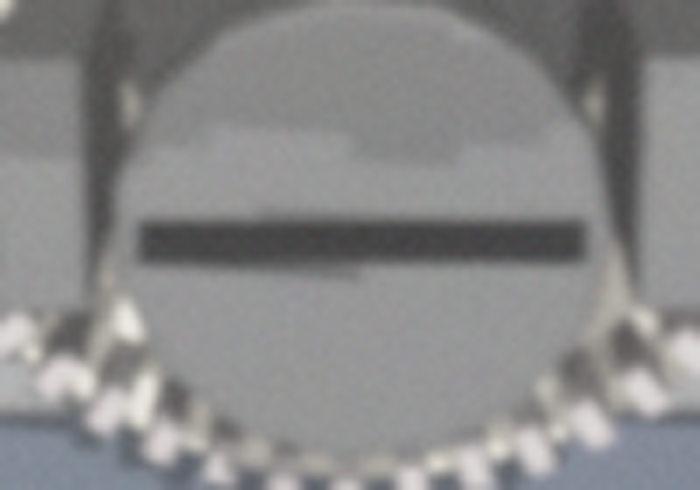

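```bash
python3 -m crank '[[-0.025,0.024,0.66,0,0,0,1],[0,0,0.66,0,0,0,1],[0,0,0.66,0,0,0,1],[0,0,0.63,0,0,0,1],[0,0,0,0,0,0,1]]' 20
python3 -m crank '[[0,0,0,0,0,0,0.45],[0,0,0,0,0,0,0.45],[0,0,0,0,0,0,0.45],[0,0,0,0,0,0,0.3]]'
python3 -m crank '[[0,0,0,0,0,0,0.3],[0,0,0,0,0,0,0.3]]'
python3 -m crank '[[0,0,0,0,0,0,0.1],[0,0,0,0,0,0,0.1],[0,0,0,0,0,0,0.1]]'
python3 -c "
from bench import bot
s=bot.sense();print(s['ee_pos'],s['tool_rot'],s['contact_force'],s['torque'])"
```

```text
time: 3.87
ee_pos: [0.5173, -0.041, 0.0705]
tool_rot: [-179.9, -0.0, 94.4]
contact_force: [-0.3, -0.1, -0.4]
grip_width: 0.0858
finger_force: 0.0
time: 4.2
ee_pos: [0.5175, -0.041, 0.0724]
tool_rot: [179.9, 0.0, 94.4]
contact_force: [-1.5, 1.8, 4.9]
grip_width: 0.0556
finger_force: 4.0
time: 4.37
ee_pos: [0.5179, -0.041, 0.0722]
tool_rot: [179.9, 0.0, 94.4]
contact_force: [-2.3, -0.2, 5.3]
grip_width: 0.0557
finger_force: 4.1
time: 4.62
ee_pos: [0.5171, -0.0411, 0.0722]
tool_rot: [-180.0, 0.0, 94.4]
contact_force: [-3.4, -0.3, 8.3]
grip_width: 0.047
finger_force: 7.7
[ 0.5170848  -0.04109052  0.07223122] [-1.79982315e+02  2.01756812e-02  9.44348896e+01] [-3.36969768 -0.31717307  8.31842964] [-0.08923932  0.66872325  0.0227078 ]
```

```bash
cat > q.py <<'E'
from bench import bot
s=bot.sense();print('  yaw %.2f tz %.3f j6 %.3f F'%(s['tool_rot'][2],s['torque'][2],s['joint_torque'][5]),s['contact_force'].round(1),'w %.4f'%s['grip_width'],'t',s['time'],'j',s['joint_pos'][5].round(1))
E
python3 -m crank '[[0,-0.02,0,0,0,0.005,0.05],[0,0,0,0,0,0.0111,0.05],[0,0,0,0,0,0.0111,0.05],[0,0,0,0,0,0.0111,0.05]]' |grep grip; python3 q.py
python3 -m crank '[[0,0,0,0,0,0.0111,0.05],[0,0,0,0,0,0.0111,0.05]]' >/dev/null; python3 q.py
python3 -m crank '[[0,0,0,0,0,0.0111,0.05],[0,0,0,0,0,0.0111,0.05]]' >/dev/null; python3 q.py
```

```text
grip_width: 0.0452
  yaw 87.46 tz 0.041 j6 -0.209 F [-4.2 -0.4 11.3] w 0.0452 t 4.95 j -14.3
  yaw 83.47 tz 0.122 j6 -0.200 F [-4.9 -0.8 11.6] w 0.0451 t 5.1167 j -10.3
  yaw 79.47 tz 0.094 j6 -0.197 F [-4.5 -0.8 11.3] w 0.0455 t 5.2833 j -6.3
```

```bash
for i in 1 2; do :; done
python3 -m crank '[[0,0,0,0,0,0.0111,0.05],[0,0,0,0,0,0.0111,0.05]]' >/dev/null; python3 q.py
python3 -m crank '[[0,0,0,0,0,0.0111,0.05],[0,0,0,0,0,0.0111,0.05]]' >/dev/null; python3 q.py
python3 - <<'E'
from h import *
a,d=snap('wrist','w3');cv2.imwrite('pics/w3b.png',cv2.resize(a,(800,600)))
E
```

```text
yaw 75.47 tz 0.052 j6 -0.197 F [-5.3 -0.3 11.5] w 0.0451 t 5.45 j -2.3
  yaw 71.48 tz 0.067 j6 -0.197 F [-4.3 -0.8 11. ] w 0.0450 t 5.6167 j 1.7
```

View pics/w3b.png

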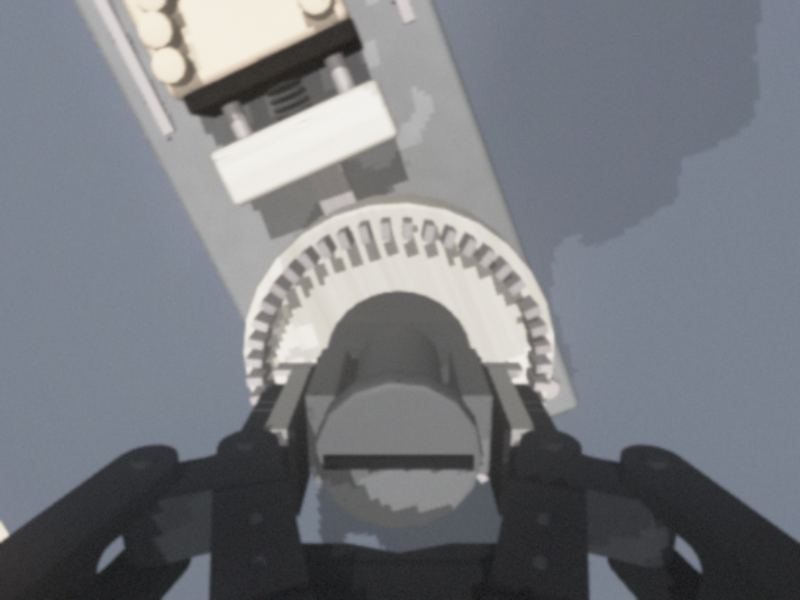

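The bar at row 461 is level with the fingers, so the knob is turning with the gripper, and the pad at (275,75) is still relaxed. I'll keep turning in small steps and watch the torque.

```bash

python3 -m crank '[[0,0,0,0,0,0.0111,0.05],[0,0,0,0,0,0.0111,0.05]]' >/dev/null; python3 q.py
python3 -m crank '[[0,0,0,0,0,0.0111,0.05],[0,0,0,0,0,0.0111,0.05]]' >/dev/null; python3 q.py
python3 -m crank '[[0,0,0,0,0,0.0111,0.05],[0,0,0,0,0,0.0111,0.05]]' >/dev/null; python3 q.py
```

```text
yaw 67.49 tz 0.037 j6 -0.210 F [-5.  -0.8 11.7] w 0.0452 t 5.8333 j 5.6
  yaw 63.49 tz 0.110 j6 -0.198 F [-4.7 -0.5 12. ] w 0.0453 t 6.0 j 9.7
  yaw 59.49 tz 0.047 j6 -0.198 F [-5.   0.3  9.9] w 0.0453 t 6.1667 j 13.6
```

```bash

python3 -m crank '[[0,0,0,0,0,0.0111,0.05],[0,0,0,0,0,0.0111,0.05]]' >/dev/null; python3 q.py
python3 -m crank '[[0,0,0,0,0,0.0111,0.05]]' >/dev/null; python3 q.py
python3 -m crank '[[0,0,0,0,0,0.0111,0.05]]' >/dev/null; python3 q.py
python3 -m crank '[[0,0,0,0,0,0.0111,0.05]]' >/dev/null; python3 q.py
python3 -m crank '[[0,0,0,0,0,0.0111,0.05]]' >/dev/null; python3 q.py
```

```text
yaw 55.49 tz 0.089 j6 -0.198 F [-4.6 -1.7 10.9] w 0.0452 t 6.3333 j 17.6
  yaw 53.50 tz 0.145 j6 -0.198 F [-5.6 -0.  11.5] w 0.0450 t 6.4167 j 19.6
  yaw 51.50 tz 0.089 j6 -0.198 F [-5.3  0.1 11.5] w 0.0448 t 6.5 j 21.6
  yaw 49.50 tz 0.168 j6 -0.198 F [-5.6 -0.4 11.8] w 0.0449 t 6.5833 j 23.6
  yaw 47.50 tz 0.052 j6 -0.198 F [-4.4 -0.8 11.8] w 0.0453 t 6.6667 j 25.6
```

```bash

python3 -m crank '[[0,0,0,0,0,0.0111,0.05]]' >/dev/null; python3 q.py
python3 -m crank '[[0,0,0,0,0,0.0111,0.05]]' >/dev/null; python3 q.py
python3 -m crank '[[0,0,0,0,0,0.0111,0.05]]' >/dev/null; python3 q.py
python3 -m crank '[[0,0,0,0,0,0.0111,0.05]]' >/dev/null; python3 q.py
python3 - <<'E'
from h import *
a,d=snap('wrist','w4')
x=cv2.imread('pics/w3.png')[0:150,40:300]
cv2.imwrite('pics/w4b.png',cv2.resize(a[0:256,0:340],(780,587),interpolation=2))
E
```

```text
yaw 45.50 tz 0.026 j6 -0.198 F [-4.8 -0.8 10.7] w 0.0448 t 6.75 j 27.6
  yaw 43.51 tz 0.073 j6 -0.198 F [-5.5 -0.1 12.2] w 0.0447 t 6.8333 j 29.6
  yaw 41.51 tz 0.046 j6 -0.198 F [-5.8  0.4 11.2] w 0.0454 t 6.9167 j 31.6
  yaw 39.51 tz 0.028 j6 -0.198 F [-6.   0.4 12.1] w 0.0449 t 7.0 j 33.6
```

View pics/w4b.png

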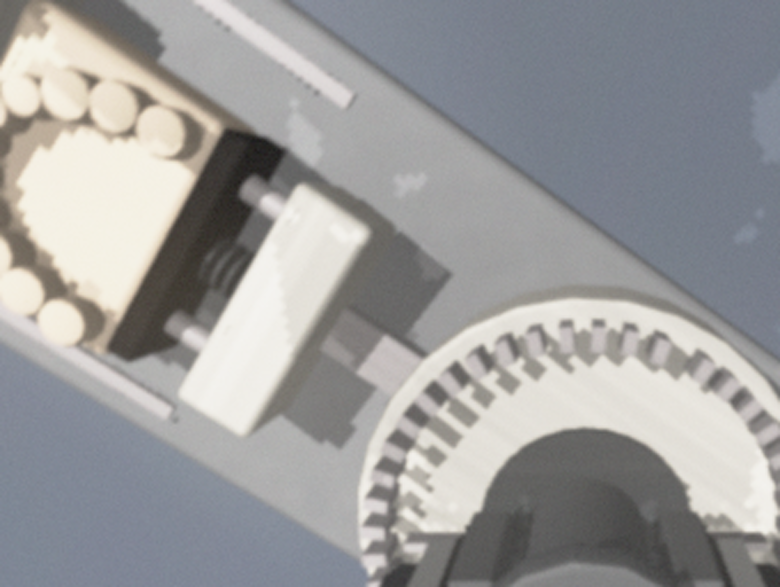

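The cast is pushed along, but the pad is still relaxed (gap around (230,240), spring visible). I'll continue.

```bash

python3 -m crank '[[0,0,0,0,0,0.0111,0.05]]' >/dev/null; python3 q.py
python3 -m crank '[[0,0,0,0,0,0.0111,0.05]]' >/dev/null; python3 q.py
python3 -m crank '[[0,0,0,0,0,0.0111,0.05]]' >/dev/null; python3 q.py
python3 -m crank '[[0,0,0,0,0,0.0111,0.05]]' >/dev/null; python3 q.py
python3 -m crank '[[0,0,0,0,0,0,0.05]]' >/dev/null; python3 q.py
python3 - <<'E'
from h import *
a,d=snap('wrist','w5')
E
python3 q.py
```

```text
yaw 37.56 tz 0.030 j6 -0.319 F [-5.9  0.3 10.9] w 0.0455 t 7.1333 j 35.6
  yaw 35.51 tz 0.086 j6 -0.211 F [-5.8 -0.3 12.7] w 0.0448 t 7.2167 j 37.6
  yaw 33.51 tz 0.119 j6 -0.199 F [-5.9  0.1 12.1] w 0.0453 t 7.3 j 39.6
  yaw 31.52 tz 0.130 j6 -0.167 F [-5.8  0.5 12.5] w 0.0447 t 7.3833 j 41.6
  yaw 31.54 tz -0.001 j6 0.185 F [-6.3  0.2 11.3] w 0.0449 t 7.4667 j 41.6
  yaw 31.58 tz -0.011 j6 0.063 F [-5.7  0.2 12.4] w 0.0450 t 7.5167 j 41.5
```

```bash
cat > prof.py <<'E'
from h import *
def prof(f,lo=21,hi=26,z=.047):
    a=np.load(f'pics/{f}.npz');K=a['K'];T=a['T'];th=np.deg2rad(94.3)
    yv=np.array([np.cos(th),np.sin(th)]);xv=np.array([yv[1],-yv[0]])
    ys=np.arange(50,130,.5);xs=np.arange(lo,hi,.5);X,Y=np.meshgrid(xs,ys)
    P=np.array([.5167,-.0407])+(X[...,None]*xv+Y[...,None]*yv)/1000
    c=np.einsum('ij,abj->abi',T[:3,:3],np.dstack([P,np.full(X.shape,z)]))+T[:3,3]
    u=(c[...,0]/c[...,2]*K[0]+K[2]).astype('f4');v=(c[...,1]/c[...,2]*K[1]+K[3]).astype('f4')
    g=cv2.remap(cv2.cvtColor(cv2.imread(f'pics/{f}.png'),6),u,v,1)
    return ys,g.mean(1)
if __name__=='__main__':
    import sys
    for f in sys.argv[1:]:
        for lo,hi in((21,26),(-26,-21)):
            ys,p=prof(f,lo,hi);print(f,lo,' '.join('%d:%d'%(y,v) for y,v in zip(ys[::2],p[::2])))
E
python3 prof.py w2 w4 w5
```

```text
w2 21 50:136 51:134 52:133 53:132 54:132 55:130 56:128 57:129 58:129 59:137 60:147 61:187 62:228 63:238 64:238 65:239 66:239 67:238 68:239 69:241 70:242 71:242 72:242 73:241 74:240 75:240 76:240 77:235 78:202 79:155 80:147 81:144 82:143 83:150 84:152 85:152 86:148 87:147 88:141 89:106 90:69 91:68 92:69 93:69 94:66 95:69 96:95 97:129 98:144 99:171 100:192 101:194 102:200 103:211 104:219 105:224 106:227 107:229 108:228 109:227 110:224 111:204 112:186 113:209 114:219 115:222 116:224 117:226 118:226 119:226 120:227 121:232 122:232 123:231 124:103 125:0 126:0 127:0 128:0 129:0
w2 -26 50:127 51:127 52:127 53:128 54:128 55:128 56:128 57:128 58:128 59:127 60:145 61:204 62:234 63:239 64:239 65:239 66:239 67:239 68:240 69:242 70:242 71:242 72:242 73:241 74:240 75:241 76:241 77:234 78:183 79:129 80:125 81:126 82:124 83:124 84:123 85:122 86:122 87:123 88:110 89:69 90:53 91:59 92:61 93:60 94:60 95:64 96:91 97:110 98:123 99:151 100:168 101:162 102:149 103:178 104:204 105:218 106:225 107:228 108:227 109:224 110:212 111:186 112:166 113:206 114:228 115:235 116:237 117:238 118:238 119:237 120:229 121:
[... 1703 characters left out ...]
16:124 117:138 118:164 119:185 120:200 121:213 122:215 123:210 124:189 125:162 126:150 127:154 128:175 129:191
w5 -26 50:178 51:178 52:178 53:178 54:178 55:179 56:179 57:179 58:179 59:179 60:178 61:177 62:178 63:178 64:179 65:180 66:179 67:178 68:179 69:178 70:179 71:179 72:179 73:171 74:150 75:133 76:170 77:219 78:237 79:238 80:238 81:238 82:238 83:238 84:239 85:241 86:241 87:242 88:241 89:239 90:238 91:239 92:239 93:224 94:180 95:166 96:165 97:165 98:166 99:164 100:155 101:133 102:106 103:82 104:74 105:77 106:81 107:81 108:81 109:82 110:125 111:173 112:164 113:128 114:119 115:119 116:124 117:141 118:162 119:175 120:184 121:189 122:179 123:165 124:145 125:127 126:141 127:170 128:190 129:200
```

```bash
cat > gap.py <<'E'
from prof import *
import sys
def cr(ys,p,a,b,lev,up):
    for i in range(len(ys)-1):
        if a<=ys[i]<b and ((p[i]<lev<=p[i+1]) if up else (p[i]>=lev>p[i+1])): return ys[i]+.5*(lev-p[i])/(p[i+1]-p[i])
    return np.nan
for f in sys.argv[1:]:
    o=[]
    for lo,hi in((21,26),(-26,-21)):
        ys,p=prof(f,lo,hi);j=cr(ys,p,70,112,205,False);jb=cr(ys,p,58,90,190,True);c=cr(ys,p,j+10,j+22,115,True);o.append((jb,j,c,c-j))
    print(f,np.round(o,2).tolist(),np.round(np.mean(o,0),2))
E
python3 -m crank '[[0,0,0,0,0,0.0111,0.05]]' >/dev/null; python3 q.py
python3 -m crank '[[0,0,0,0,0,0.0111,0.05]]' >/dev/null; python3 q.py
python3 -c "
from h import *
snap('wrist','w6')"
python3 -m crank '[[0,0,0,0,0,0.0111,0.05]]' >/dev/null; python3 q.py
python3 -m crank '[[0,0,0,0,0,0.0111,0.05]]' >/dev/null; python3 q.py
python3 -c "
from h import *
snap('wrist','w7')"
python3 gap.py w2 w3 w4 w5 w6 w7
```

```text
yaw 29.59 tz 0.186 j6 -0.301 F [-4.3  1.  12.5] w 0.0450 t 7.6 j 43.5
  yaw 27.54 tz 0.132 j6 -0.118 F [-4.9  0.7 11.9] w 0.0452 t 7.6833 j 45.6
  yaw 25.60 tz 0.187 j6 -0.194 F [-4.2  1.4 11.8] w 0.0454 t 7.8167 j 47.5
  yaw 23.56 tz 0.212 j6 -0.051 F [-5.3  0.1 12.6] w 0.0455 t 7.9 j 49.6
w2 [[61.05, 77.94, 96.41, 18.47], [60.79, 77.7, 97.52, 19.82]] [60.92 77.82 96.97 19.14]
w3 [[66.75, 83.2, 101.45, 18.26], [66.65, 83.4, 101.43, 18.03]] [ 66.7   83.3  101.44  18.14]
w4 [[74.8, 91.13, 108.75, 17.62], [74.45, 91.41, 108.66, 17.25]] [ 74.62  91.27 108.7   17.44]
w5 [[77.16, 93.22, 110.24, 17.02], [76.34, 93.39, 109.84, 16.45]] [ 76.75  93.31 110.04  16.73]
w6 [[77.86, 94.08, 110.11, 16.03], [77.29, 94.3, 109.88, 15.58]] [ 77.57  94.19 110.    15.8 ]
w7 [[78.79, 95.06, 110.05, 14.99], [78.23, 95.28, 109.82, 14.54]] [ 78.51  95.17 109.93  14.76]
```

The cast stopped against the backstop at about 60° of turn, so the pad is now pressed in about 2.6 mm. The lock place at 72° leaves about 2.9 mm and the one at 80° about 4.8 mm. I'll turn to about 74.5° and release slowly.

```bash

python3 -m crank '[[0,0,0,0,0,0.0102,0.05],[0,0,0,0,0,0.0102,0.05],[0,0,0,0,0,0,0.05]]' >/dev/null; python3 q.py
python3 -m crank '[[0,0,0,0,0,0,0.15],[0,0,0,0,0,0,0.2],[0,0,0,0,0,0,0.25],[0,0,0,0,0,0,0.3]]' >/dev/null; python3 q.py
python3 -m crank '[[0,0,0,0,0,0,0.35],[0,0,0,0,0,0,0.4],[0,0,0,0,0,0,0.45],[0,0,0,0,0,0,0.5],[0,0,0,0,0,0,0.5]]' >/dev/null; python3 q.py
python3 -c "
from h import *
a,d=snap('wrist','w8');cv2.imwrite('pics/w8b.png',cv2.resize(a,(800,600)))"
python3 gap.py w8
```

```text
yaw 19.93 tz 0.215 j6 0.358 F [-5.8  1.4 11.9] w 0.0449 t 8.2 j 53.2
  yaw 19.91 tz 0.131 j6 0.169 F [-2.6  0.1  0.3] w 0.0553 t 8.5333 j 53.2
  yaw 19.89 tz 0.017 j6 0.000 F [-0.5  1.4 -1.2] w 0.0642 t 8.95 j 53.2
w8 [[79.03, 95.14, 110.09, 14.95], [78.24, 95.37, 109.67, 14.3]] [ 78.64  95.26 109.88  14.63]
```

View pics/w8b.png

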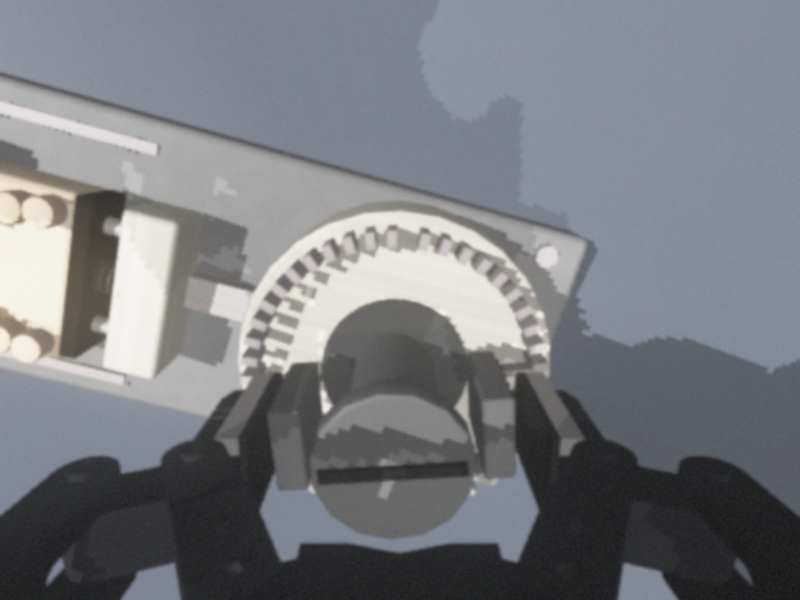

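The tabs stand fully out and symmetric: outer edges are at 272 and 515, around the cap at 393. The knob has wound back about 3° into a lock place and the pad is compressed about 2.8 mm. I'll open and lift clear.

```bash

python3 -m crank '[[0,0,0,0,0,0,1],[0,0,0,0,0,0,1],[0,0,0,0,0,0,1],[0,0,-0.6,0,0,0,1],[0,0,-0.8,0,0,0,1],[0,0,-0.8,0,0,0,1],[0,0,-0.8,0,0,0,1],[0,0,-0.8,0,0,0,1]]' >/dev/null; python3 q.py
python3 -m crank '[[0,0,-0.8,0,0,0,1],[0,0,0,0,0,0,1],[0,0,0,0,0,0,1]]'
python3 -c "
from h import *
a,d=snap('wrist','w9');cv2.imwrite('pics/w9b.png',cv2.resize(a,(800,600)))"
python3 gap.py w9
```

```text
yaw 19.90 tz 0.004 j6 -0.000 F [0.2 0.6 0.5] w 0.0855 t 9.6667 j 53.2
time: 9.92
ee_pos: [0.5177, -0.0413, 0.1871]
tool_rot: [179.9, -0.2, 19.9]
contact_force: [0.3, 1.2, -0.9]
grip_width: 0.085
finger_force: 0.0
w9 [[78.79, 95.27, 110.42, 15.15], [78.45, 95.2, 110.08, 14.88]] [ 78.62  95.24 110.25  15.01]
```

View pics/w9b.png

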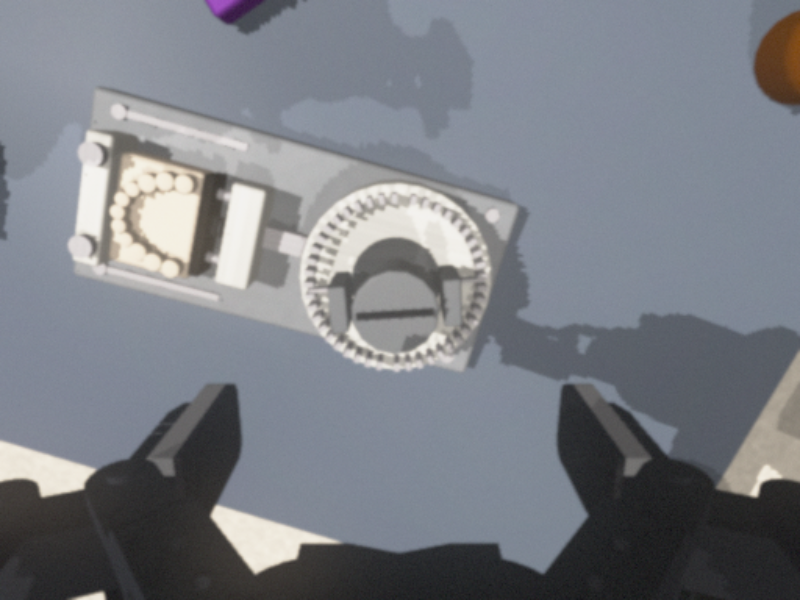

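The cast is hard against the backstop at (100,195). The tabs are out at (335,305) and (455,300). Measured from the pad's unpressed position, compression is about 3 mm, so I'm handing it in.

```bash
python3 -c "
from bench import bot
print(bot.close_job())"
```

```text
the job is handed in; nothing more can be done
None
```

The job is handed in at about 10 s: the cast is held hard against the backstop with the pad pressed in about 3 mm of its 7 mm (camera estimate, 2.6–3.4 mm), both tabs look fully out with the knob locked at about 72°, and the arm is clear having touched nothing else.

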